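# Make up two sampling kits

### The arm

A 6-joint arm with a two-finger parallel gripper is mounted at the origin on a cart in front of the work surface, level with it; the furniture and walls round the work are solid. World frame = base frame: x ahead of the robot, y to its left, z up, the work surface at z = 0. Lengths are in mm, angles in rad, forces in N, time in s.
With the tool pointing down it reaches from about 400 to 925 mm from the base axis. Payload 12.5 kg.
Tool frame: the origin (TCP) lies on the front face of the gripper's body, between the roots of the fingers; the fingertips stand 78 mm ahead of it and the grasp point (between the pads) lies 59 mm ahead of it (env.nose_length is the distance from the TCP to the fingertips, in mm); z points along the fingers, y is the line along which they close (so a half turn about z gives the same grasp; the last joint's range is limited). The gripper opens to 95 mm and grips with 3 to 60 N. Pads are 20 mm wide; open, the fingers measure 119 mm over their backs; the gripper's body (75 mm by 180 mm) begins 59 mm behind the grasp point.
Start: joints at [1.186, 0.491, 1.559, -0, 1.092, -0.106], TCP at [171.981, 600.883, 292.261] pointing down, gripper open.
Joint ranges: [-3.1, 3.1], [-0.84, 2.19], [0.05, 2.79], [-1.13, 4.28], [0.06, 2.93], [-2.69, 2.69]. Speed limits (rad/s): [2.22, 2.22, 2.79, 3.14, 3.14, 3.14].

### API

Orientations are given as [roll, pitch, yaw] about the fixed x, y, z axes, in that order (R = Rz(yaw) Ry(pitch) Rx(roll)).
In Python, from cell import env gives the robot as it stands.
- The arm moves only by the tool jog_arm, never from a script. Its argument "motion" is a list of rows, each a list of 7 numbers: the turn, a rotation vector about the tool's x, y, z in degrees, then the shift along the tool's x, y, z in mm, then the finger opening in mm, from 0 to 95.1. In form: [[wx, wy, wz, x, y, z, hand], ...]. A call has 1 to 10 rows; each row shifts and turns the commanded pose from where the row before left it, along the tool's axes as they then stand; what a row does not reach is not made up. A row lasts 1/8 s, in which the tool goes at most 62.5 mm and 10.7 degrees, less where a joint would pass 70% of its speed; a pose out of reach is approached as far as the arm can. A call is refused whole if a number of a shift passes 62.5 or a number of a turn 10.7, either way. A call with a gripper value outside its range is refused whole. The fingers move at their own pace and stop on an object; the grip force is fixed at half the most. Time passes only in rows, so rows that do not move let the fingers close. It gives the time, the measured TCP pose, the force, the opening and the grip force at its end, in the units of the state.
- env.state(): the state, without advancing time (a new reading comes with each control period).
- env.read_camera(name): name is "side" or "top"; returns a dict with "color" (480x640x3 uint8, red, green, blue), "z_map" (480x640 float32, mm along the optical axis (not along the pixel's ray), 0 where there is no reading), "camera_matrix" (3x3 intrinsics, pixels), "world_to_cam" (4x4, takes a point from world to camera coordinates). Camera axes: x right, y up, looking along -z (the intrinsics and any distortion apply to the point x, -y, -z); pixel columns grow to the right and rows downward; lengths in mm; the calibration is good to about 2 mm. A picture is of the moment at which its call begins.
- env.job_done(): hands the job in; it is judged then, once.
Trained networks look in the newest picture that a camera, given by its name, has taken for a name from the list of things; names that differ only in an ending like _2 or _b are one class to them, and where a whole thing is asked for, a point or a joint stands for the part that bears it (a point fixed in the world has none). Each returns a list of dicts, best first, with "score" (0 to 1); they miss things now and then, are a little off and sometimes report something else, mostly with a low value. They report only what shows in the picture. A call takes as long as a camera call. They do not tell look-alikes from the thing itself.
- env.recognise(camera, thing): "location" ([column, row] in pixels, amid what is visible of it).
The state is a dict: "t": time; "joints": joint angles; "qvel": joint speeds; "tau": joint torques, N m; "eef_pos": TCP position; "tcp_rot": TCP orientation; "ft_force": force on the tool from outside, world axes, zero at the start; "moment": the same for the moment, N m; "opening": opening from 0.0 (shut) to 1.0 (fully open); "grip_force": force on a finger pad.
Only numpy, scipy, OpenCV 4.12 (cv2) and the standard library are available. Lean on these libraries where they do the work, as an engineer would, in place of code of your own. Each camera call takes 0.05 s, during which the arm holds its last target. There are 200 camera calls.

### The job

Make up the two sampling kits from the stock on the bench: the green tray gets the blue-capped sample bottle and the dropper bottle with the orange-red bulb, and the yellow tray gets the white-capped sample bottle, the dropper bottle with the black bulb and the silicone stopper. Stand each thing upright on the floor of its own well (sample bottles in the wide round wells, dropper bottles in the narrow round ones, the stopper in the square one), never let a bottle tip over, and leave the flask and the spirit lamp where they stand.

Things in the scene. Friction and masses are not known exactly. Their poses are not given: they have to be found in the camera images.
- blue_bottle_mid (a point): White sample bottle with a BLUE screw cap, upright: round body 51 mm in diameter, straight from 5 to about 63 mm above its base, 100 mm tall in all, 0.17 kg. This point is on its axis, half-way up (50 mm above its base); its z axis is the bottle's axis.
- white_bottle_mid (a point): White sample bottle with a WHITE screw cap, otherwise the same: 51 mm in diameter, 100 mm tall, 0.17 kg. This point is on its axis, half-way up (50 mm above its base); z is the bottle's axis.
- red_dropper_mid (a point): Small amber dropper bottle with an ORANGE-RED rubber bulb, upright: glass body 33 mm in diameter, straight-sided up to about 48 mm above its base, then a shoulder, a black collar 22 mm wide (58 to 74 mm up) and the bulb 14 mm wide; 100 mm tall in all, 0.07 kg. This point is on its axis, half-way up (50 mm above its base); z is the bottle's axis.
- black_dropper_mid (a point): Small amber dropper bottle with a BLACK rubber bulb, otherwise the same as the orange-red one: glass body 33 mm in diameter, 100 mm tall, 0.07 kg. This point is on its axis, half-way up (50 mm above its base); z is the bottle's axis.
- stopper_mid (a point): Cream silicone stopper standing on the bench, narrow end down, a blunt round plug 34 mm in diameter at its widest (17 mm up), 26 mm tall, 0.03 kg. This point is on its axis, 13 mm above its base; z is its axis, up.
- green_tray: Green kit tray fixed on the bench: a flat block 92 mm (x) by 156 mm (y), 12 mm high, with two dark-lined round wells along its y axis. Origin: centre of its underside; z up. Wide well, 76 mm in diameter, for a sample bottle, centre at x 0, y +32 mm; narrow well, 58 mm in diameter, for a dropper bottle, centre at x 0, y -41 mm. The well floors lie 4 mm above the origin. A thin lip sticks out 9 mm at each end.
- yellow_tray: Yellow kit tray, fixed: flat block 92 (x) by 220 mm (y), 12 mm high. Origin: centre of its underside; z up. Dark-lined wells along its y axis, all at x 0: wide round well, 76 mm, for a sample bottle, y -64.5 mm; narrow round well, 58 mm, for a dropper bottle, y +8 mm (floors 4 mm above the origin); square well, 58 mm, with a black pad, for the stopper, y +75 mm (pad 9 mm above the origin). A 9 mm lip at each end.
- flask_mid (a point): Bystander, to be left alone: conical glass flask with a cotton plug, 82 mm wide at the base, 143 mm tall. This point is on its axis, 60 mm above its base.
- lamp_mid (a point): Bystander, to be left alone: round glass spirit lamp, 72 mm wide, 72 mm tall. This point is on its axis, 30 mm above its base.
Things that resemble listed ones, but are neither listed nor needed, are in the scene too. Leave any purple or turquoise look-alike of the part that bears blue_bottle_mid alone.

How it is judged:
By the outcome, as a careful person would: the job done as asked, in the order asked, and still so for the second after the job is handed in, with the robot touching nothing.
It also fails if it takes over 122 s, if anything falls off the work surface, if the arm or the gripper's body presses on something with over 40 N, if the wrist force passes 120 N, or if a joint passes its speed limit or range.

## Working session

There is one attempt and no reset: what is moved stays moved. The work goes in short steps, Python scripts to look and compute and a tool call to move; the robot and the scene stay as the last step left them, time stands still between calls to the robot, and variables do not carry over. Pictures are saved under pics/ and viewed, at most 14 in all, crops included, and the job is handed in when it is done.

Besides the shell and the picture viewer there is one more tool, called after "Call:" by a JSON object that holds its "method" and its "body". jog_arm: Moves the arm, as the interface text tells. Its arguments: {"type":"object","properties":{"motion":{"type":"array"}},"required":["motion"]}

```bash
ls; mkdir -p pics
cat > h.py <<'E'
import numpy as np, cv2
from cell import env
def snap(c,fn=None):
    d=env.read_camera(c)
    if fn: cv2.imwrite(fn,d["color"][:,:,::-1])
    return d
def ray(d,u,v):
    K=d["camera_matrix"];p=np.linalg.inv(K)@np.array([u,v,1.]);r=np.array([p[0],-p[1],-1.])
    T=np.linalg.inv(d["world_to_cam"]);return T[:3,3],T[:3,:3]@r
def at_z(d,u,v,z):
    o,r=ray(d,u,v);return o+r*(z-o[2])/r[2]
def at_d(d,u,v):
    o,r=ray(d,u,v);return o+r*d["z_map"][int(round(v)),int(round(u))]
def cloud(d):
    K=d["camera_matrix"];v,u=np.mgrid[:480,:640];z=d["z_map"]
    P=np.stack([(u-K[0,2])/K[0,0]*z,-(v-K[1,2])/K[1,1]*z,-z],-1)
    T=np.linalg.inv(d["world_to_cam"]);W=P@T[:3,:3].T+T[:3,3];W[z==0]=np.nan;return W
def px(d,p):
    c=d["world_to_cam"]@np.append(p,1.);q=d["camera_matrix"]@np.array([c[0],-c[1],-c[2]]);return q[:2]/q[2]
E
cat > a.py <<'E'
from h import *
for c in("top","side"):
    d=snap(c,f"pics/{c}1.png")
    print(c,d["camera_matrix"].round(1).tolist(),ray(d,320,240)[0].round())
    for n in "blue_bottle_mid white_bottle_mid red_dropper_mid black_dropper_mid stopper_mid green_tray yellow_tray flask_mid lamp_mid".split():
        for r in env.recognise(c,n)[:5]:
            u,v=r["location"];print(n,round(r["score"],2),[round(u),round(v)],at_d(d,u,v).round())
print(env.state())
E
python3 a.py
```

```text
pics
top [[610.6, 0.0, 317.7], [0.0, 610.6, 235.0], [0.0, 0.0, 1.0]] [ 400.  -36. 1303.]
blue_bottle_mid 0.82 [416, 225] [ 577. -238.   98.]
blue_bottle_mid 0.79 [410, 167] [ 699. -232.   91.]
blue_bottle_mid 0.72 [467, 319] [ 390. -334.   90.]
white_bottle_mid 0.65 [374, 191] [ 653. -158.   76.]
red_dropper_mid 0.71 [338, 228] [577. -85.  69.]
black_dropper_mid 0.72 [210, 187] [667. 178.  67.]
stopper_mid 0.51 [258, 238] [566.  83.  26.]
yellow_tray 0.68 [370, 286] [ 462. -153.    7.]
flask_mid 0.98 [170, 230] [576. 253.  92.]
lamp_mid 0.75 [294, 189] [662.   5.  60.]
side [[469.9, 0.0, 316.9], [0.0, 469.9, 248.3], [0.0, 0.0, 1.0]] [556. 929. 574.]
blue_bottle_mid 0.89 [249, 219] [ 709. -218.   64.]
blue_bottle_mid 0.65 [365, 208] [ 391. -321.   58.]
blue_bottle_mid 0.55 [300, 226] [ 575. -224.   42.]
white_bottle_mid 0.59 [255, 277] [668.  32.  34.]
white_bottle_mid 0.56 [262, 236] [ 668. -131.   57.]
red_dropper_mid 0.65 [293, 251] [589. -67.  49.]
black_dropper_mid 0.62 [238, 314] [682. 196.  51.]
green_tray 0.64 [353, 320] [458. 145.   4.]
yellow_tray 0.89 [340, 258] [ 471. -106.   10.]
yellow_tray 0.19 [293, 252] [588. -69.  45.]
flask_mid 0.58 [286, 346] [589. 292.  55.]
lamp_mid 0.64 [256, 277] [667.  30.  32.]
{'t': 1.0, 'joints': array([ 1.18636218e+00,  4.90894116e-01,  1.55890777e+00, -9.41193055e-06,
        1.09171001e+00, -1.05601725e-01]), 'qvel': array([-0.00076018,  0.00057617, -0.00059818, -0.00198461,  0.0016112 ,
        0.00017696]), 'tau': array([-8.46447474e-04, -6.12492228e+01, -2.58414978e+01,  6.92432164e-02,
        4.45530703e-02, -4.43460010e-05]), 'eef_pos': array([172.00324935, 600.87047425, 292.26192017]), 'tcp_rot': array([3.14151323e+00, 1.68181257e-05, 2.86276457e+00]), 'ft_force': array([-0.27281068,  0.93219682, -0.44705645]), 'moment': array([ 0.01403856, -0.0279273 ,  0.05373233]), 'grip_force': 0.0, 'opening': 1.0018129708135617}
```

View pics/top1.png

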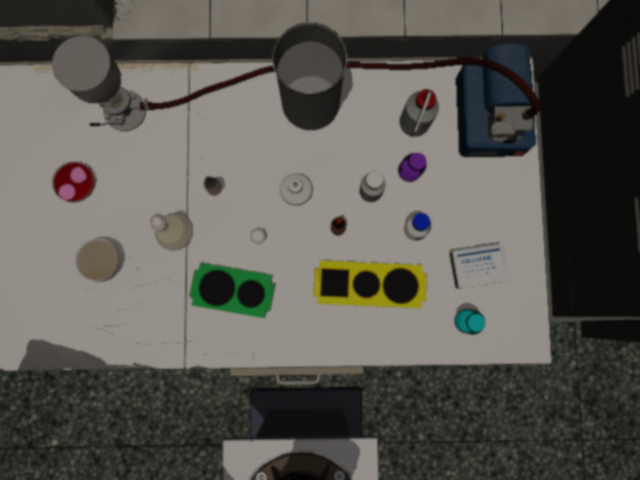

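View pics/side1.png

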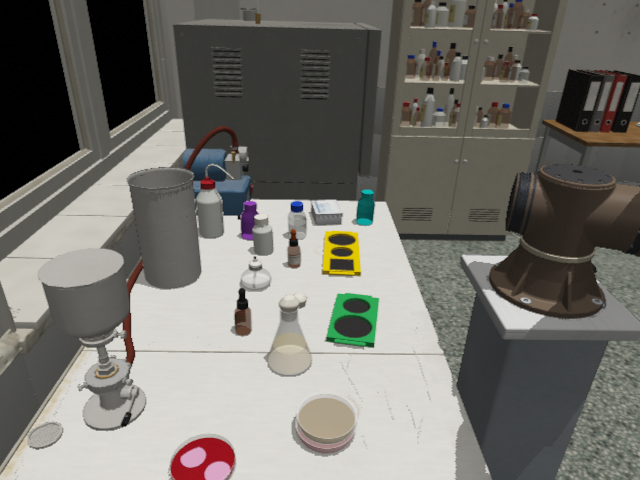

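Top view: blue cap (421,222), white cap (374,180), red bulb (339,225), black bulb (213,184), stopper (258,236), green tray (232,289) with its wide well on the left, and yellow tray (370,284) with its square well on the left. The purple and teal bottles are the look-alikes.

```bash
cat > b.py <<'E'
from h import *
from scipy.optimize import least_squares
D={c:snap(c) for c in("top","side")};W={c:cloud(D[c]) for c in D}
def circ(P,r,x0):
    f=least_squares(lambda c:np.hypot(P[:,0]-c[0],P[:,1]-c[1])-r,x0,loss="soft_l1",f_scale=1.5);return f.x,np.median(abs(f.fun))
for n,x0,r,zl,zt in [("blue",(575,-237),25.5,(12,60),96),("white",(660,-145),25.5,(12,60),96),("red",(577,-75),16.5,(8,45),90),("black",(670,185),16.5,(8,45),90),("stopper",(566,83),17,(14,20),22),("flask",(585,275),None,(0,0),100),("lamp",(662,30),36,(20,40),60)]:
    for c in W:
        P=W[c].reshape(-1,3);m=np.hypot(P[:,0]-x0[0],P[:,1]-x0[1])<48
        T=P[m&(P[:,2]>zt)];print(n,c,"top",len(T),T.mean(0).round(1) if len(T) else "", end=" ")
        Q=P[m&(P[:,2]>zl[0])&(P[:,2]<zl[1])]
        if r and len(Q)>8: x,e=circ(Q[:,:2],r,x0);print("circ",len(Q),x.round(1),e.round(2),end="")
        print()
hsv={c:cv2.cvtColor(D[c]["color"],cv2.COLOR_RGB2HSV) for c in D}
for n,lo,hi in[("green",45,80),("yellow",22,35)]:
  for c in W:
    m=cv2.inRange(hsv[c],(lo,150,60),(hi,255,255));
    cs,_=cv2.findContours(m,cv2.RETR_EXTERNAL,cv2.CHAIN_APPROX_NONE);k=max(cs,key=cv2.contourArea)[:,0]
    X=np.array([at_z(D[c],u,v,12)[:2] for u,v in k],np.float32)
    print(n,c,[np.round(q,1) for q in cv2.minAreaRect(X)])
    # dark wells
    full=np.zeros_like(m);cv2.fillPoly(full,[cv2.convexHull(k[:,None])],255)
    dk=full&cv2.inRange(hsv[c],(0,0,0),(180,255,45))
    nn,_,st,ce=cv2.connectedComponentsWithStats(dk)
    for i in range(1,nn):
        if st[i,4]>60: print("  well",st[i,4],at_z(D[c],*ce[i],8).round(1))
E
python3 b.py
```

```text
blue top top 218 [ 585.4 -249.2   99.1] circ 118 [ 583.8 -251.5] 0.46
blue side top 61 [ 586.3 -245.3   98.2] circ 256 [ 585.2 -249.6] 1.05
white top top 202 [ 670.5 -156.9   99.3] circ 131 [ 669.  -158.2] 0.43
white side top 70 [ 673.  -154.2   98.2] circ 342 [ 670.5 -156.6] 1.12
red top top 37 [588.4 -84.6  96.1] circ 46 [587.3 -85.1] 0.31
red side top 24 [589.8 -79.9  94.1] circ 177 [588.5 -83.7] 0.99
black top top 36 [675.2 179.4  97.2] circ 60 [677.4 181. ] 0.34
black side top 37 [677.2 185.5  95.2] circ 266 [678.3 182.5] 0.78
stopper top top 96 [570.7  86.   25. ] circ 64 [572.   86.2] 2.21
stopper side top 46 [571.4  89.   24.2] circ 23 [573.4  86.2] 0.99
flask top top 298 [582.5 264.4 130.6] 
flask side top 468 [584.6 279.5 123.4] 
lamp top top 69 [669.8   4.1  64.1] circ 430 [676.9  -5.3] 5.78
lamp side top 31 [671.3   9.2  65.1] circ 360 [665.6  56.6] 8.77
green top [array([457.8, 139.4]), array([168.6,  87.2]), np.float64(79.4)]
  well 948 [463.1 172.3   8. ]
  well 544 [449.6 100.5   8. ]
green side [array([457.6, 147. ]), array([171.9,  88.9]), np.float64(79.4)]
yellow top [array([ 466.5, -151.4]), array([234.5,  89.7]), np.float64(86.7)]
  well 872 [ 462.4 -215.9    8. ]
  well 638 [470.6 -76.8   8. ]
  well 489 [ 466.5 -143.6    8. ]
yellow side [array([ 466.9, -142.2]), array([239.4,  89.7]), np.float64(86.9)]
```

Call:
{"method": "jog_arm", "body": {"motion": [[0,0,10.57,0,0,0,75],[0,0,10.57,0,0,0,75],[0,0,10.57,0,0,0,75],[0,0,10.57,0,0,0,75],[0,0,10.57,0,0,0,75],[0,0,10.57,0,0,0,75],[0,0,10.57,0,0,0,75]]}}

```text
t: 1.98
eef_pos: [172.0, 600.9, 292.3]
tcp_rot: [3.142, -0.0, 1.565]
ft_force: [-0.2, -0.3, -0.4]
opening: 0.79
grip_force: 0.0
```

Call:
{"method": "jog_arm", "body": {"motion": [[0,0,-0.3,-30,30,0,75],[0,0,0,-45,50,0,75],[0,0,0,-45,50,0,75],[0,0,0,-45,50,0,75],[0,0,0,-45,50,0,75],[0,0,0,-50,40,0,75],[0,0,0,-50,30,0,75],[0,0,0,-50,30,0,75],[0,0,0,-50,20,0,75],[0,0,0,-50,20,0,75]]}}

```text
t: 3.22
eef_pos: [529.9, 155.0, 292.3]
tcp_rot: [3.141, -0.0, 1.576]
ft_force: [0.8, -0.2, 0.4]
opening: 0.794
grip_force: 0.0
```

Call:
{"method": "jog_arm", "body": {"motion": [[0,0,0,-50,20,0,75],[0,0,0,-50,20,0,75],[0,0,0,-50,0,0,75],[0,0,0,-50,0,0,75],[0,0,0,-50,0,0,75],[0,0,0,-50,0,0,75],[0,0,0,-40,0,0,75],[0,0,0,-30,0,0,75],[0,0,0,-15,0,0,75],[0,0,0,0,0,0,75]]}}

```text
t: 4.47
eef_pos: [571.5, -228.3, 292.1]
tcp_rot: [-3.141, -0.0, 1.576]
ft_force: [0.2, 0.6, -0.5]
opening: 0.788
grip_force: 0.0
```

Call:
{"method": "jog_arm", "body": {"motion": [[0,0,0.3,-22,13,20,75],[0,0,0,0,0,40,75],[0,0,0,0,0,40,75],[0,0,0,0,0,35,75],[0,0,0,0,0,25,75],[0,0,0,0,0,15,75],[0,0,0,0,0,6,75],[0,0,0,0,0,0,40],[0,0,0,0,0,0,40],[0,0,0,0,0,0,40]]}}

```text
t: 5.72
eef_pos: [584.8, -250.0, 111.9]
tcp_rot: [3.141, 0.0, 1.571]
ft_force: [-0.7, -0.0, 0.2]
opening: 0.532
grip_force: 25.0
```

Call:
{"method": "jog_arm", "body": {"motion": [[0,0,0,0,0,0,40],[0,0,0,0,0,0,40],[0,0,0,0,0,-3,40]]}}

```text
t: 6.1
eef_pos: [584.5, -249.9, 114.1]
tcp_rot: [-3.141, -0.0, 1.571]
ft_force: [1.5, 0.1, -2.4]
opening: 0.527
grip_force: 29.8
```

Call:
{"method": "jog_arm", "body": {"motion": [[0,0,0,0,0,-15,40],[0,0,0,0,0,-30,40],[0,0,0,0,0,-35,40],[0,0,0,10,-5,-30,40],[0,0,0,25,-5,-16,40],[0,0,0,35,-10,0,40],[0,0,0,40,-12,0,40],[0,0,0,40,-12,0,40],[0,0,0,40,-12,0,40],[0,0,0,40,-12,0,40]]}}

```text
t: 7.35
eef_pos: [515.2, -17.7, 240.2]
tcp_rot: [-3.141, -0.0, 1.572]
ft_force: [0.7, -0.3, -1.3]
opening: 0.527
grip_force: 29.8
```

Call:
{"method": "jog_arm", "body": {"motion": [[0,0,0,40,-12,0,40],[0,0,0,40,-12,0,40],[0,0,0,40,-12,0,40],[0,0,0,35,-12,0,40],[0,0,0,20,-10,0,40],[0,0,0,10,-5,0,40],[0,0,0,0,0,0,40],[0,0,0,0,0,0,40]]}}

```text
t: 8.35
eef_pos: [453.6, 164.6, 240.2]
tcp_rot: [3.142, 0.0, 1.571]
ft_force: [-0.6, 0.2, -1.5]
opening: 0.528
grip_force: 29.8
```

Call:
{"method": "jog_arm", "body": {"motion": [[0,0,0,6,10,10,40],[0,0,0,0,0,30,40],[0,0,0,0,0,30,40],[0,0,0,0,0,25,40],[0,0,0,0,0,14,40],[0,0,0,0,0,8,40],[0,0,0,0,0,5,40],[0,0,0,0,0,2,40],[0,0,0,0,0,0,40]]}}

```text
t: 9.48
eef_pos: [463.6, 171.1, 116.6]
tcp_rot: [3.141, -0.0, 1.571]
ft_force: [-0.6, -0.4, -2.1]
opening: 0.525
grip_force: 29.8
```

Call:
{"method": "jog_arm", "body": {"motion": [[0,0,0,0,0,1.3,40],[0,0,0,0,0,0,55],[0,0,0,0,0,0,65],[0,0,0,0,0,0,75],[0,0,0,0,0,0,75],[0,0,0,0,0,-10,75],[0,0,0,0,0,-30,75],[0,0,0,0,0,-40,75],[0,0,0,0,0,-40,70],[0,0,0,-20,15,-5,65]]}}

```text
t: 10.72
eef_pos: [478.6, 151.6, 243.3]
tcp_rot: [3.137, -0.001, 1.573]
ft_force: [0.8, 0.0, 0.5]
opening: 0.699
grip_force: 0.0
```

Call:
{"method": "jog_arm", "body": {"motion": [[0,0,0,-40,20,0,60],[0,0,0,-45,20,0,60],[0,0,0,-45,20,0,60],[0,0,0,-45,20,0,60],[0,0,0,-35,16,0,60],[0,0,0,-15,9,0,60],[0,0,0,0,0,0,60],[0,0,0,0,0,0,60]]}}

```text
t: 11.72
eef_pos: [583.1, -72.8, 240.0]
tcp_rot: [-3.141, -0.0, 1.572]
ft_force: [0.5, 0.4, -0.4]
opening: 0.631
grip_force: 0.0
```

```bash
python3 -c "
from h import *
snap('side','pics/side2.png')"
```

```text
(no output)
```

View pics/side2.png

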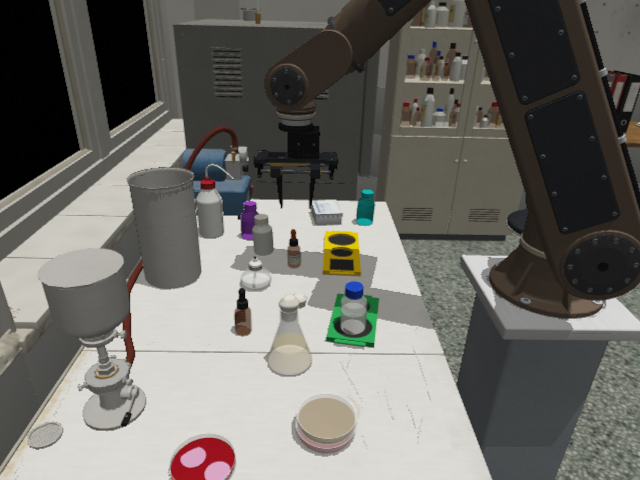

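The blue bottle stands upright in the green tray's wide well, at pixel (354,310). The gripper is above the red dropper, which is next.

Call:
{"method": "jog_arm", "body": {"motion": [[0,0,0,-11.6,5,15,60],[0,0,0,0,0,30,60],[0,0,0,0,0,35,60],[0,0,0,0,0,30,60],[0,0,0,0,0,15,60],[0,0,0,0,0,7,60],[0,0,0,0,0,3,60],[0,0,0,0,0,0,20],[0,0,0,0,0,0,20],[0,0,0,0,0,0,20]]}}

```text
t: 13.02
eef_pos: [588.7, -85.5, 105.4]
tcp_rot: [3.141, 0.0, 1.571]
ft_force: [0.7, -0.6, -0.1]
opening: 0.373
grip_force: 0.0
```

Call:
{"method": "jog_arm", "body": {"motion": [[0,0,0,0,0,0,20],[0,0,0,0,0,0,20],[0,0,0,0,0,-3,20]]}}

```text
t: 13.4
eef_pos: [588.5, -85.5, 107.8]
tcp_rot: [-3.141, -0.0, 1.571]
ft_force: [0.8, -0.6, -0.9]
opening: 0.339
grip_force: 29.8
```

Call:
{"method": "jog_arm", "body": {"motion": [[0,0,0,0,0,-15,20],[0,0,0,0,0,-30,20],[0,0,0,0,0,-35,20],[0,0,0,10,-8,-30,20],[0,0,0,25,-18,-20,20],[0,0,0,35,-27,0,20],[0,0,0,35,-27,0,20],[0,0,0,35,-27,0,20],[0,0,0,30,-20,0,20],[0,0,0,15,-11,0,20]]}}

```text
t: 14.65
eef_pos: [449.6, 100.5, 238.8]
tcp_rot: [3.141, -0.0, 1.573]
ft_force: [0.7, -1.2, -0.8]
opening: 0.338
grip_force: 29.8
```

Call:
{"method": "jog_arm", "body": {"motion": [[0,0,0,0,0,10,20],[0,0,0,0,0,30,20],[0,0,0,0,0,30,20],[0,0,0,0,0,25,20],[0,0,0,0,0,5,20],[0,0,0,0,0,0,20]]}}

```text
t: 15.4
eef_pos: [450.9, 98.9, 137.9]
tcp_rot: [-3.141, -0.0, 1.571]
ft_force: [0.7, 0.2, -0.6]
opening: 0.334
grip_force: 29.8
```

Lower to TCP 109.7 and release.

Call:
{"method": "jog_arm", "body": {"motion": [[0,0,0,0,0,15,20],[0,0,0,0,0,8,20],[0,0,0,0,0,4,20],[0,0,0,0,0,1.5,20],[0,0,0,0,0,0,20],[0,0,0,0,0,0,40],[0,0,0,0,0,0,50],[0,0,0,0,0,0,60],[0,0,0,0,0,0,60],[0,0,0,0,0,-10,60]]}}

```text
t: 16.65
eef_pos: [450.2, 99.4, 119.4]
tcp_rot: [-3.14, 0.0, 1.571]
ft_force: [-0.4, -0.1, 0.5]
opening: 0.629
grip_force: 0.0
```

Call:
{"method": "jog_arm", "body": {"motion": [[0,0,0,0,0,-30,60],[0,0,0,0,0,-40,75],[0,0,0,0,0,-40,75],[0,0,0,-20,20,-10,75],[0,0,0,-45,40,0,75],[0,0,0,-45,40,0,75],[0,0,0,-45,40,0,75],[0,0,0,-45,40,0,75],[0,0,0,-40,30,0,75],[0,0,0,-18,10,0,75]]}}

```text
t: 17.9
eef_pos: [671.5, -160.7, 239.6]
tcp_rot: [3.141, 0.0, 1.57]
ft_force: [-0.4, -0.3, 0.2]
opening: 0.788
grip_force: 0.0
```

Call:
{"method": "jog_arm", "body": {"motion": [[0,0,0,1,-0.7,15,75],[0,0,0,0,0,30,75],[0,0,0,0,0,35,75],[0,0,0,0,0,25,75],[0,0,0,0,0,15,75],[0,0,0,0,0,7,75],[0,0,0,0,0,2,75],[0,0,0,0,0,0,40],[0,0,0,0,0,0,40],[0,0,0,0,0,0,40]]}}

```text
t: 19.15
eef_pos: [670.0, -157.5, 110.9]
tcp_rot: [3.141, 0.0, 1.571]
ft_force: [-4.4, 1.0, 6.6]
opening: 0.536
grip_force: 24.6
```

Call:
{"method": "jog_arm", "body": {"motion": [[0,0,0,0,0,0,40],[0,0,0,0,0,0,40],[0,0,0,0,0,-3,40]]}}

```text
t: 19.52
eef_pos: [669.8, -157.4, 113.1]
tcp_rot: [-3.141, -0.0, 1.571]
ft_force: [-0.2, -0.2, -1.8]
opening: 0.525
grip_force: 29.7
```

Call:
{"method": "jog_arm", "body": {"motion": [[0,0,0,0,0,-15,40],[0,0,0,0,0,-30,40],[0,0,0,0,0,-35,40],[0,0,0,-3,-10,-30,40],[0,0,0,-8,-27,-17,40],[0,0,0,-10,-35,0,40],[0,0,0,-10,-35,0,40],[0,0,0,-10,-35,0,40],[0,0,0,-10,-35,0,40],[0,0,0,-7,-20,0,40]]}}

```text
t: 20.78
eef_pos: [471.7, -215.9, 241.2]
tcp_rot: [3.141, 0.0, 1.571]
ft_force: [0.8, 0.4, -2.5]
opening: 0.528
grip_force: 29.7
```

Call:
{"method": "jog_arm", "body": {"motion": [[0,0,0,0,-10,10,40],[0,0,0,0,0,30,40],[0,0,0,0,0,30,40],[0,0,0,0,0,25,40],[0,0,0,0,0,5,40],[0,0,0,0,0,0,40]]}}

```text
t: 21.52
eef_pos: [463.4, -215.5, 140.4]
tcp_rot: [-3.141, -0.0, 1.572]
ft_force: [0.6, -0.6, -2.1]
opening: 0.528
grip_force: 29.7
```

Call:
{"method": "jog_arm", "body": {"motion": [[0,0,0,0,0,13,40],[0,0,0,0,0,7,40],[0,0,0,0,0,3.5,40],[0,0,0,0,0,1.5,40],[0,0,0,0,0,0.5,40],[0,0,0,0,0,0,55],[0,0,0,0,0,0,65],[0,0,0,0,0,0,75],[0,0,0,0,0,0,75],[0,0,0,0,0,-10,75]]}}

```text
t: 22.78
eef_pos: [462.8, -215.5, 124.9]
tcp_rot: [-3.141, -0.001, 1.571]
ft_force: [0.8, -0.1, 0.2]
opening: 0.787
grip_force: 0.0
```

Call:
{"method": "jog_arm", "body": {"motion": [[0,0,0,0,0,-30,75],[0,0,0,0,0,-40,75],[0,0,0,0,0,-40,60],[0,0,0,20,10,-5,60],[0,0,0,40,25,0,60],[0,0,0,45,25,0,60],[0,0,0,45,25,0,60],[0,0,0,45,25,0,60],[0,0,0,45,25,0,60],[0,0,0,45,25,0,60]]}}

```text
t: 24.02
eef_pos: [623.3, 71.2, 240.8]
tcp_rot: [3.141, -0.0, 1.572]
ft_force: [0.5, -1.0, 0.0]
opening: 0.631
grip_force: 0.0
```

Call:
{"method": "jog_arm", "body": {"motion": [[0,0,0,45,20,0,60],[0,0,0,40,20,0,60],[0,0,0,20,10,0,60],[0,0,0,8,4,0,60],[0,0,0,0,0,0,60],[0,0,0,0,0,0,60]]}}

```text
t: 24.78
eef_pos: [676.5, 181.6, 240.2]
tcp_rot: [-3.142, 0.0, 1.571]
ft_force: [-0.0, 0.3, -0.5]
opening: 0.633
grip_force: 0.0
```

Call:
{"method": "jog_arm", "body": {"motion": [[0,0,0,0,1.3,15,60],[0,0,0,0,0,30,60],[0,0,0,0,0,35,60],[0,0,0,0,0,30,60],[0,0,0,0,0,15,60],[0,0,0,0,0,7,60],[0,0,0,0,0,3,60],[0,0,0,0,0,0,20],[0,0,0,0,0,0,20],[0,0,0,0,0,0,20]]}}

```text
t: 26.02
eef_pos: [678.1, 182.6, 105.5]
tcp_rot: [3.141, -0.0, 1.571]
ft_force: [-0.2, 0.1, 0.8]
opening: 0.373
grip_force: 0.0
```

Call:
{"method": "jog_arm", "body": {"motion": [[0,0,0,0,0,0,20],[0,0,0,0,0,0,20],[0,0,0,0,0,-3,20]]}}

```text
t: 26.4
eef_pos: [677.9, 182.5, 107.8]
tcp_rot: [-3.141, 0.0, 1.571]
ft_force: [0.1, 0.1, -0.7]
opening: 0.333
grip_force: 30.0
```

Call:
{"method": "jog_arm", "body": {"motion": [[0,0,0,0,0,-15,20],[0,0,0,0,0,-30,20],[0,0,0,0,0,-35,20],[0,0,0,-10,-8,-30,20],[0,0,0,-25,-18,-20,20],[0,0,0,-35,-24,0,20],[0,0,0,-38,-25,0,20],[0,0,0,-38,-25,0,20],[0,0,0,-38,-25,0,20],[0,0,0,-38,-25,0,20]]}}

```text
t: 27.65
eef_pos: [527.3, -40.6, 238.9]
tcp_rot: [3.14, 0.0, 1.572]
ft_force: [-0.1, -0.7, -1.1]
opening: 0.336
grip_force: 30.0
```

Call:
{"method": "jog_arm", "body": {"motion": [[0,0,0,-38,-25,0,20],[0,0,0,-35,-20,0,20],[0,0,0,-20,-10,0,20],[0,0,0,-11,-6,0,20],[0,0,0,0,0,10,20],[0,0,0,0,0,30,20],[0,0,0,0,0,30,20],[0,0,0,0,0,25,20],[0,0,0,0,0,5,20],[0,0,0,0,0,0,20]]}}

```text
t: 28.9
eef_pos: [467.5, -143.2, 137.9]
tcp_rot: [-3.141, -0.0, 1.572]
ft_force: [0.1, 0.6, -0.6]
opening: 0.338
grip_force: 30.0
```

Call:
{"method": "jog_arm", "body": {"motion": [[0,0,0,0,0,15,20],[0,0,0,0,0,8,20],[0,0,0,0,0,4,20],[0,0,0,0,0,1.5,20],[0,0,0,0,0,0,20],[0,0,0,0,0,0,40],[0,0,0,0,0,0,50],[0,0,0,0,0,0,60],[0,0,0,0,0,0,60],[0,0,0,0,0,-10,60]]}}

```text
t: 30.15
eef_pos: [467.0, -143.5, 119.3]
tcp_rot: [-3.14, -0.001, 1.571]
ft_force: [0.4, -0.3, -0.1]
opening: 0.63
grip_force: 0.0
```

Call:
{"method": "jog_arm", "body": {"motion": [[0,0,0,0,0,-30,60],[0,0,0,0,0,-40,60],[0,0,0,0,0,-40,60],[0,0,0,20,10,-10,60],[0,0,0,45,20,0,60],[0,0,0,45,20,0,60],[0,0,0,45,20,0,60],[0,0,0,45,20,0,60],[0,0,0,20,10,0,60],[0,0,0,9,5,0,60]]}}

```text
t: 31.4
eef_pos: [572.2, 86.1, 239.6]
tcp_rot: [-3.142, 0.0, 1.572]
ft_force: [-0.2, -0.5, -0.5]
opening: 0.63
grip_force: 0.0
```

```bash
python3 -c "
from h import *
print(env.state()['eef_pos'])
d=snap('side','pics/side3.png')
P=cloud(d).reshape(-1,3);m=(np.hypot(P[:,0]-572,P[:,1]-86)<30)&(P[:,2]>3)&(P[:,2]<29)
print(m.sum(),P[m].min(0),P[m].max(0))"
```

```text
[572.15844522  86.05083643 239.64615079]
109 [555.25353015  78.22325293   3.35509473] [583.12800737 103.82108822  25.45241082]
```

View pics/side3.png

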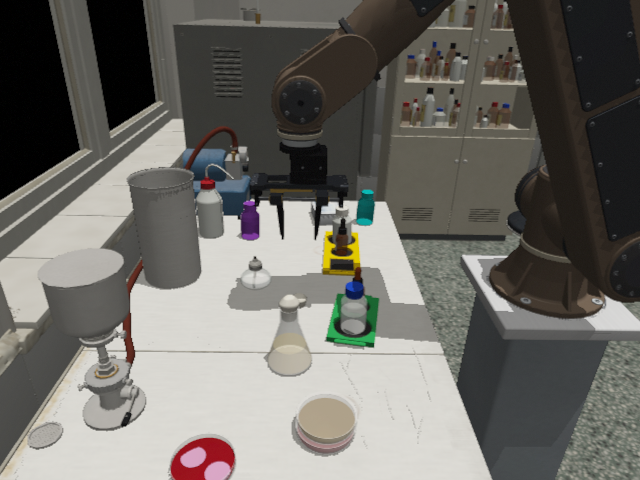

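All four bottles stand upright in their wells: blue at (354,310), red behind it, black at (342,240) and white at (342,222). The stopper shows at (300,299), where it was measured.

Call:
{"method": "jog_arm", "body": {"motion": [[0,0,0,0,0,20,60],[0,0,0,0,0,35,60],[0,0,0,0,0,35,60],[0,0,0,0,0,30,60],[0,0,0,0,0,20,60],[0,0,0,0,0,12,60],[0,0,0,0,0,5,60],[0,0,0,0,0,0,45],[0,0,0,0,0,0,25],[0,0,0,0,0,0,25]]}}

```text
t: 32.7
eef_pos: [572.2, 85.6, 83.0]
tcp_rot: [3.141, -0.0, 1.572]
ft_force: [-0.2, 0.1, -0.1]
opening: 0.372
grip_force: 0.1
```

Call:
{"method": "jog_arm", "body": {"motion": [[0,0,0,0,0,0,25],[0,0,0,0,0,0,25],[0,0,0,0,0,0,25]]}}

```text
t: 33.08
eef_pos: [572.2, 85.5, 82.9]
tcp_rot: [3.141, -0.0, 1.572]
ft_force: [-0.8, -0.0, 6.3]
opening: 0.33
grip_force: 30.0
```

Call:
{"method": "jog_arm", "body": {"motion": [[0,0,0,0,0,-10,25],[0,0,0,0,0,-25,25],[0,0,0,0,0,-35,25],[0,0,0,0,0,-35,25],[0,0,0,-20,-12,-32,25],[0,0,0,-35,-22,0,25],[0,0,0,-40,-25,0,25],[0,0,0,-40,-25,0,25],[0,0,0,-20,-12,0,25],[0,0,0,-7,-5,0,25]]}}

```text
t: 34.33
eef_pos: [470.7, -77.4, 219.9]
tcp_rot: [3.141, 0.0, 1.57]
ft_force: [-0.7, -0.6, -0.7]
opening: 0.329
grip_force: 30.0
```

```bash
python3 -c "
from h import *
s=env.state();print(s['eef_pos'],s['opening'],s['grip_force'])
d=snap('side')
u,v=px(d,s['eef_pos']-[0,0,60]).astype(int);print(u,v)
im=d['color'][max(0,v-90):v+90,u-110:u+110,::-1];cv2.imwrite('pics/grip.png',cv2.resize(im,None,fx=3,fy=3))"
```

```text
[470.67363468 -77.42229579 219.88076516] 0.3294965268129081 30.00003944558557
344 207
```

View pics/grip.png

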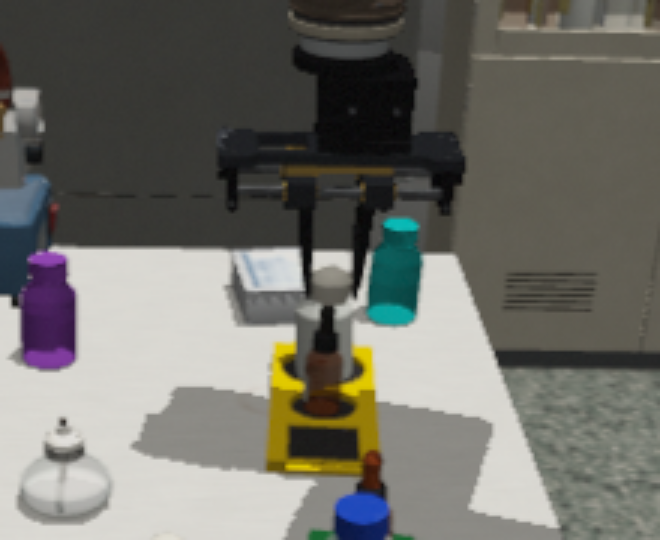

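The grey-cream blob between the fingertips at crop (332,283) is the stopper, held level. Next I lower it into the square well.

Call:
{"method": "jog_arm", "body": {"motion": [[0,0,0,0.5,0,15,25],[0,0,0,0,0,30,25],[0,0,0,0,0,30,25],[0,0,0,0,0,25,25],[0,0,0,0,0,14,25],[0,0,0,0,0,7,25],[0,0,0,0,0,4,25],[0,0,0,0,0,2,25],[0,0,0,0,0,0,25]]}}

```text
t: 35.5
eef_pos: [471.3, -76.1, 92.7]
tcp_rot: [3.141, 0.0, 1.571]
ft_force: [0.1, -0.4, -0.5]
opening: 0.328
grip_force: 30.0
```

Call:
{"method": "jog_arm", "body": {"motion": [[0,0,0,0,0,1,25],[0,0,0,0,0,0,25]]}}

```text
t: 35.75
eef_pos: [471.3, -76.2, 91.9]
tcp_rot: [3.141, 0.0, 1.571]
ft_force: [-0.2, 0.4, 4.1]
opening: 0.33
grip_force: 30.0
```

Contact. Release and retreat straight up.

Call:
{"method": "jog_arm", "body": {"motion": [[0,0,0,0,0,0,36],[0,0,0,0,0,0,45],[0,0,0,0,0,0,55],[0,0,0,0,0,0,55],[0,0,0,0,0,-10,55],[0,0,0,0,0,-30,55],[0,0,0,0,0,-40,55],[0,0,0,0,0,-40,55],[0,0,0,20,20,-40,55],[0,0,0,45,30,-30,55]]}}

```text
t: 37.0
eef_pos: [521.4, -11.2, 284.3]
tcp_rot: [3.139, 0.0, 1.569]
ft_force: [0.2, -0.8, -0.9]
opening: 0.575
grip_force: 0.0
```

Call:
{"method": "jog_arm", "body": {"motion": [[0,0,0,50,20,0,55],[0,0,0,50,20,0,55],[0,0,0,50,10,0,55],[0,0,0,50,0,0,55],[0,0,0,50,0,0,55],[0,0,0,50,-10,0,55],[0,0,0,50,-20,0,55],[0,0,0,40,-20,0,55],[0,0,0,30,-10,0,55],[0,0,0,0,0,0,55]]}}

```text
t: 38.25
eef_pos: [509.7, 410.5, 281.9]
tcp_rot: [3.142, -0.0, 1.574]
ft_force: [0.2, 0.0, -0.4]
opening: 0.58
grip_force: 0.0
```

```bash
python3 -c "
from h import *
print(env.state()['eef_pos'])
d=snap('top','pics/top4.png');P=cloud(d).reshape(-1,3)
cv2.imwrite('pics/top4c.png',cv2.resize(d['color'][150:340,140:480,::-1],None,fx=2.3,fy=2.3))
for n,x,y,zt in [('blue',463.7,171,97),('red',450.2,99.3,92),('white',462.6,-215.8,97),('black',467,-143.4,92),('stop',471,-76.5,30)]:
  m=(np.hypot(P[:,0]-x,P[:,1]-y)<28)&(P[:,2]>zt)&(P[:,2]<115);print(n,m.sum(),P[m].mean(0).round(1)-[x,y,0])"
```

```text
[509.66519807 410.54289192 281.93972033]
blue 251 [  0.6   0.  102.9]
red 41 [ 0.7  0.1 99.8]
white 252 [  2.6   0.6 102.8]
black 41 [-1.  -2.7 99.6]
stop 121 [-1.1  0.3 33. ]
```

View pics/top4c.png

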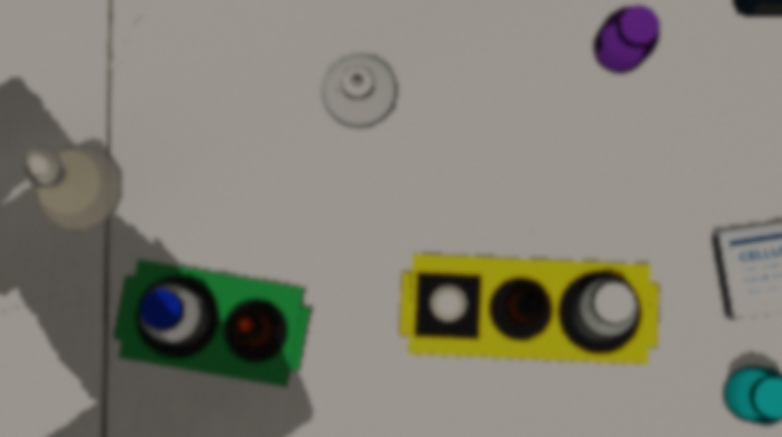

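All five things are centred and upright in their own wells, at the expected heights: blue (160,308), red (248,325), stopper (449,303), black (522,303), white (615,303). The flask, lamp and look-alikes have not moved.

```bash
python3 -c "
from cell import env
print(env.job_done())"
```

```text
the job is handed in; nothing more can be done
None
```

I placed both kits and handed the job in at about 38 s on the robot clock: all five items stand upright in their own wells, and the flask, spirit lamp and look-alikes were left alone.

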